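# Put the filter cubes away in the latched case

## Task

First slide the round mirror cell, flat on the table, from in front of the filter case onto the round blue pad, so that it lies wholly on the pad. Then open the case's drawer by its hidden catch (feel along the black strip on top of the case until you drop into the recess, and press the key at its bottom), put every filter cube from the black mat into the drawer, side by side on its floor, and push the drawer fully home until it latches. At the end the mirror cell must still be wholly on the pad, and the other things on the table and on the case must be left where they are.

Things in the scene. Friction and masses are not known exactly. Their poses are not given: they have to be found in the camera images.
- mirror: mirror cell: a flat disc, 110 mm across and 24 mm high, dark steel rim with a pale blue mirror on top, about 0.6 kg, too wide to grasp; slides on the table. Origin: centre of its underside. It starts in front of the drawer, in the drawer's way
- pad: round blue parking pad, 150 mm across and 1 mm thick, lies flat on the table (no step to slide over); origin: its centre on the table
- mat: black rubber mat, 160 x 160 x 4 mm, fixed, on which the filter cubes start; origin: centre of its underside
- cube0: filter cube: grey block 36 x 36 x 32 mm high, with a round red window on top, 70 g; absent in some starts. Origin: centre of its underside, z up
- cube1: filter cube as cube0, yellow window; absent in some starts
- cube2: filter cube as cube0, green window; absent in some starts
- cube3: filter cube as cube0, orange window; absent in some starts
- case: filter case, grey, fixed, 264 mm wide (its y), 90 mm high; origin on the table on its centre line, z up, its x points away from the robot. Front face at x = -100 mm in its frame, back at +140 mm. On top a black strip 46 mm wide (x -65 to -19 mm) runs across in y from -116 to +116 mm, flush with the top; behind it a fence (x -17 to -11 mm) rises 12 mm
- strip_left (a point): left (+y) end of the black strip, on its centre line, at its surface
- strip_mid (a point): middle of the black strip, at its surface, 90 mm above the table. The strip is four equal tiles, 58 mm long; one of them, differing from start to start and not reported, holds the hidden recess: 50 mm long in y, as wide as the strip (46 mm), black like it; its floor, 14 mm below the strip's surface, is the catch key
- strip_right (a point): right (-y) end of the black strip, on its centre line, at its surface
- catch (a joint): catch key at the bottom of the recess: 0 up, 0.008 m pressed fully down; sprung, 2 N to start it and 6 to 8 N to the bottom; somewhere between 0.003 and 0.006 m it releases the drawer, which springs out by itself: press it right down. The key springs up again when let go
- drawer (a joint): drawer travel in m: 0 to 0.002 shut and latched, 0.11 fully open (towards the robot, -x of the case). Once released, a spring of 4 to 6 N drives it open in 1 to 2 s and holds it open. To shut it push its front, with 6 to 15 N, to about -0.003 (the stop is at -0.004), where it latches by itself; let go short of that it springs out again
- drawer_front (a point): middle of the outer face of the drawer's front panel (panel 252 mm wide, 8 mm thick, from 8 to 64 mm above the table; this point at 45 mm); moves with the drawer; axes as the case
- drawer_in (a point): middle of the drawer's inner floor, at its surface, 14 mm above the table; moves with the drawer; axes as the case. Inside: x from -63 to +55 mm, y from -110 to +110 mm about this point; side walls end 48 mm, the front panel 64 mm above the table. Fully open, the case's front face is at x = +47 mm from this point
- spray: bystander: red spray can, 48 mm across, 150 mm high; origin underside
- dropper: bystander: small amber bottle, 36 mm across, 75 mm high; origin underside
- jar: bystander: glass jar, 56 mm across, 60 mm high; origin underside
- driver: bystander: orange-handled screwdriver, 160 mm long, lying on the table
- tape: bystander: roll of white tape, 70 mm across, 20 mm high; origin underside
- eyepiece: bystander: black eyepiece, 42 mm across, 45 mm high; origin underside
- retainer: bystander: brass ring, 50 mm across, 8 mm high, lying on the rear of the case's top; origin underside

How it is judged:
By the outcome, as a careful person would: the job done as asked, in the order asked, and still so for the second after the job is handed in, with the robot touching nothing.
Of cube0, cube1, cube2, cube3 only 3 to 4 are there at a start; the rules pass over those that are not, and their reading is None.
At some moment in a run one of mirror may be knocked a few centimetres aside while the robot is not near it.
Once in a run the grip may slacken for a moment while it holds something.
It also fails if it takes over 210 s, if anything falls off the work surface, if the arm or the gripper's body presses on something with over 40 N, if the wrist force passes 120 N, or if a joint passes its speed limit or range.

## Robot

A 7-joint arm with a two-finger parallel gripper is mounted at the origin on the work surface. World frame = base frame: x ahead of the robot, y to its left, z up, the work surface at z = 0. Lengths are in m, angles in rad, forces in N, time in s.
With the tool pointing down it reaches from about 0.425 to 0.95 m from the base axis. Payload 4.7 kg.
Tool frame: the origin (TCP) lies between the finger pads; the fingertips stand 25 mm ahead of it and the grasp point (between the pads) lies 6 mm ahead of it; z points along the fingers, y is the line along which they close (so a half turn about z gives the same grasp; the last joint's range is limited). The gripper opens to 85 mm and grips with 20 to 120 N. Pads are 22 mm wide; open, the fingers measure 114 mm over their backs; the gripper's body (76 mm by 85 mm) begins 54 mm behind the grasp point. The pads swing forward as they close: fully open they stand 13 mm farther back than shut.
Start: joints at [-1.168, 0.469, -0.049, 1.532, 0.024, 1.141, -0.082], TCP at [0.282, 0.613, 0.256] pointing down, gripper open.
Joint ranges: [-2.59, 2.59], [-0.33, 1.99], [-1.39, 1.29], [0.1, 2.45], [-1.04, 4.18], [0.21, 1.99], [-2.66, 2.66]. Speed limits (rad/s): [2.57, 2.57, 3.14, 3.14, 3.14, 3.14, 3.14].

## Interface

Orientations are given as a 3x3 rotation matrix whose columns are the frame's x, y, z axes.
In Python, from rig import * gives the robot as it stands. Calls block until the motion is done:
- movep(position, orientation): joint-space move of the TCP to a pose.
- move_l(position, attitude=None, feed=0.15, until_force=None): straight line of the TCP; attitude=None keeps the orientation; feed is the mean speed in m/s. With until_force (N) it stops when the force on the tool has changed by that much, and returns True; else False.
- move_joints(angles): joint-space move.
- command_gripper(opening, newtons=None): finger opening in m; newtons is the grip in N (None keeps the last); returns when the fingers have stopped.
- sleep(seconds).
- inverse_kinematics(position, orientation): joint angles nearest the present ones, or None.
- sense(): the state.
- camera(name): name is "side" or "top" or "wrist"; returns (picture, depth): 384x512x3 uint8, red, green, blue; 384x512 float32, m along the optical axis (not along the pixel's ray), 0 where there is no reading.
- camera_params(name): a dict with "K" (3x3 intrinsics, pixels), "position" and "rotation" of the camera in the world; the wrist camera has in their place "tool_from_camera" (4x4, takes a point from camera to tool coordinates, whose origin is the TCP and whose axes are the flange's). Camera axes: x right, y down, z forward; pixel columns grow to the right and rows downward; lengths in m; the calibration is good to about 2 mm. A picture is of the moment at which its call begins: read the wrist's pose just before it. camera_params takes no time and is no camera call.
A pose or a line that the arm cannot do raises Unreachable and nothing moves.
- finish_job(): hands the job in; it is judged then, once.
The state is a dict: "time_s": time; "joint_pos": joint angles; "qd": joint speeds; "joint_efforts": joint torques, N m; "position": TCP position; "tcp_rot": TCP orientation; "wrist_force": force on the tool from outside, world axes, zero at the start; "ft_torque": the same for the moment, N m; "finger_gap": finger opening in m; "gripper_force": force on a finger pad.
Only numpy, scipy, OpenCV 4.12 (cv2) and the standard library are available. Lean on these libraries where they do the work, as an engineer would, in place of code of your own. Each camera call takes 0.05 s, during which the arm holds its last target. There are 200 camera calls.

## Working session

There is one attempt and no reset: what is moved stays moved. The work goes in short steps, each a Python script; the robot and the scene stay as the last script left them, time stands still between calls to the robot, and variables do not carry over. Pictures are saved under pics/ and viewed, at most 14 in all, crops included, and the job is handed in when it is done.

```bash
ls; mkdir -p pics; python3 - <<'E'
from rig import *
import cv2,numpy as np
for n in("top","side"):
    p,d=camera(n); cv2.imwrite(f"pics/{n}0.png",cv2.cvtColor(p,cv2.COLOR_RGB2BGR)); np.save(f"pics/{n}0.npy",d)
    c=camera_params(n); print(n,c)
print(camera_params("wrist"))
print(sense())
E
```

```text
pics
top {'K': array([[414.00593796,   0.        , 259.56563793],
       [  0.        , 414.00593796, 190.57792026],
       [  0.        ,   0.        ,   1.        ]]), 'position': array([0.33224589, 0.06214411, 1.21869748]), 'rotation': array([[-0.02070831, -0.9765    ,  0.21452019],
       [-0.99978193,  0.01964803, -0.00707391],
       [ 0.00269277, -0.2146199 , -0.97669394]])}
side {'K': array([[383.16085397,   0.        , 260.02762047],
       [  0.        , 383.16085397, 190.50119005],
       [  0.        ,   0.        ,   1.        ]]), 'position': array([ 0.35022724, -0.65239408,  0.68897435]), 'rotation': array([[ 0.95655217, -0.1806787 ,  0.22882997],
       [-0.29146436, -0.61280234,  0.73452149],
       [ 0.00751516, -0.7693039 , -0.63883881]])}
{'K': array([[320.33706719,   0.        , 257.05104529],
       [  0.        , 320.33706719, 192.80098935],
       [  0.        ,   0.        ,   1.        ]]), 'tool_from_camera': array([[ 9.49487852e-04, -9.53104424e-01, -3.02640141e-01,
         7.81260340e-02],
       [ 9.99999427e-01,  7.55233842e-04,  7.58890049e-04,
      
[... 323 characters left out ...]
2]), 'qd': array([ 0.00219767, -0.00190878,  0.00055268, -0.00179379, -0.00041273,
        0.00095685,  0.00106788]), 'joint_efforts': array([ 1.06714375e-03, -5.11517322e+01, -4.66728013e-02, -2.38390714e+01,
        1.08232722e-02,  4.35616894e-03,  1.68691088e-05]), 'position': array([0.28229278, 0.61260503, 0.25538647]), 'tcp_rot': array([[-9.08230755e-01,  4.18469173e-01, -6.69008270e-04],
       [ 4.18469703e-01,  9.08229340e-01, -1.60451176e-03],
       [-6.38257690e-05, -1.73722662e-03, -9.99998489e-01]]), 'wrist_force': array([ 0.1273509 , -0.28575934, -0.46493865]), 'ft_torque': array([-0.01999383,  0.05476308,  0.0172635 ]), 'gripper_force': 0.0, 'finger_gap': 0.08520840274392545}
```

View pics/top0.png

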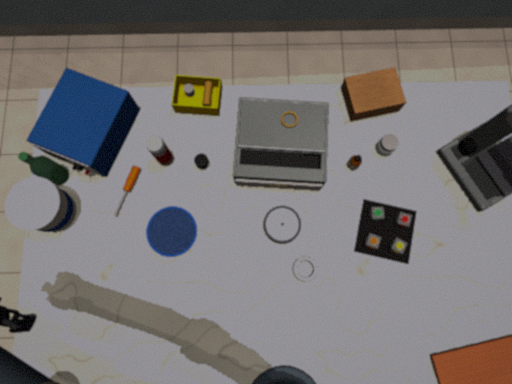

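View pics/side0.png

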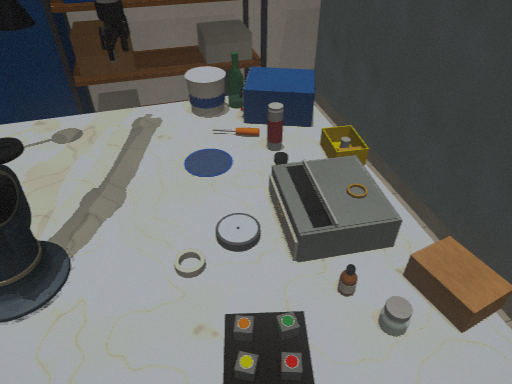

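The top view shows the pad at (172,231), mirror at (282,224), case at (282,142) with its strip at row ~158, and tape at (303,268). The mat holds four cubes: green (378,213), red (405,219), orange (373,241) and yellow (400,246). The side view agrees: all four cubes are present.

```bash
cat > h.py <<'E'
from rig import *
import cv2,numpy as np
def pose(n):
    c=camera_params(n)
    if n!="wrist": return c["K"],c["rotation"],c["position"]
    s=sense(); T=c["tool_from_camera"]
    return c["K"],s["tcp_rot"]@T[:3,:3],s["position"]+s["tcp_rot"]@T[:3,3]
def shot(n,f=None):
    k=pose(n); p,d=camera(n)
    if f: cv2.imwrite("pics/"+f,cv2.cvtColor(p,cv2.COLOR_RGB2BGR))
    return p,d,k
def ray(k,px,z):
    K,R,t=k; px=np.atleast_2d(np.asarray(px,float))
    v=np.c_[(px-K[:2,2])/K[0,0],np.ones(len(px))]@R.T
    return t+v*((z-t[2])/v[:,2])[:,None]
def blobs(p,lo,hi,amin=30):
    m=cv2.inRange(cv2.cvtColor(p,cv2.COLOR_RGB2HSV),np.array(lo),np.array(hi))
    cs,_=cv2.findContours(m,cv2.RETR_EXTERNAL,cv2.CHAIN_APPROX_NONE)
    return sorted([c[:,0] for c in cs if cv2.contourArea(c)>=amin],key=lambda c:-cv2.contourArea(c))
def cen(c):
    m=cv2.moments(c.reshape(-1,1,2)); return [m["m10"]/m["m00"],m["m01"]/m["m00"]]
def down(yaw):  # tool z down, tool y at angle yaw+90deg mirrored
    c,s=np.cos(yaw),np.sin(yaw)
    return np.array([[c,s,0],[s,-c,0],[0,0,-1.]])
E
python3 - <<'E'
from h import *
np.set_printoptions(precision=4,suppress=True)
p=cv2.cvtColor(cv2.imread("pics/top0.png"),cv2.COLOR_BGR2RGB); k=pose("top")
h=cv2.cvtColor(p,cv2.COLOR_RGB2HSV)
for n,q in dict(pad=(172,231),mir=(282,215),case=(282,115),rim=(282,242),mat=(387,231),y=(400,246),o=(373,241),g=(378,213),r=(405,219),strip=(282,158)).items(): print(n,h[q[1],q[0]])
c=blobs(p,(100,130,60),(125,255,255),300)
for b in c[:4]: print("blue",cen(b),ray(k,cen(b),.001),cv2.contourArea(b))
for n,lo,hi in(("r",(0,150,100),(5,255,255)),("r2",(174,150,100),(180,255,255)),("o",(8,150,100),(17,255,255)),("y",(24,150,100),(34,255,255)),("g",(45,100,60),(85,255,255))):
    for b in blobs(p,lo,hi,15):
        if b[:,0].min()>350 and 195<cen(b)[1]<265: print(n,cen(b),ray(k,cen(b),.036))
c=[b for b in blobs(p,(0,0,0),(180,255,45),100)]
for b in c:
    print("dark",cen(b),cv2.contourArea(b),cv2.minAreaRect(b))
sub=p[195:255,255:310]
E
python3 - <<'E'
import cv2
p=cv2.imread("pics/top0.png")
cv2.imwrite("pics/crop0.png",cv2.resize(p[85:285,140:420],None,fx=2.8,fy=2.8,interpolation=cv2.INTER_CUBIC))
E
```

```text
pad [110 144  83]
mir [135  10 151]
case [ 19 149 127]
rim [144  19  66]
mat [174  71  18]
y [ 30 255 142]
o [ 17 225 151]
g [ 67 172 126]
r [  1 233 150]
strip [ 0 16 31]
blue [77.84790485923999, 116.48372510762178] [[0.8486 0.6172 0.001 ]] 5381.5
blue [171.1963619827194, 231.15870850386537] [[0.4826 0.3162 0.001 ]] 1832.5
r [404.36752136752136, 218.6324786324786] [[ 0.5008 -0.3623  0.036 ]]
o [373.30081300813004, 240.47154471544712] [[ 0.4399 -0.2677  0.036 ]]
y [399.17543859649123, 245.30701754385964] [[ 0.4246 -0.3402  0.036 ]]
g [377.650406504065, 212.27642276422762] [[ 0.5209 -0.2867  0.036 ]]
dark [385.15986980662456, 231.1307039377114] 2611.5 ((385.4615173339844, 231.19232177734375), (54.32416915893555, 52.36301040649414), 11.309932708740234)
dark [484.16997734797, 150.837689492943] 1913.0 ((498.5213928222656, 155.5303955078125), (70.84228515625, 69.39311218261719), 54.83356475830078)
dark [115.27531727531726, 136.65358715358715] 1287.0 ((116.58890533447266, 134.56576538085938), (17.88795280456543, 84.42240905761719), 27.030860900878906)
dark [280.37974473727826, 158.45582628
[... 1501 characters left out ...]
974960327), 55.3758430480957)
dark [388.2362869198312, 10.738396624472573] 158.0 ((387.5, 10.5), (15.0, 25.0), 90.0)
dark [165.3608815426997, 157.41460055096417] 121.0 ((164.75001525878906, 156.75001525878906), (14.849242210388184, 12.727920532226562), 45.0)
dark [417.3073593073593, 7.2727272727272725] 115.5 ((421.7828063964844, 7.61065673828125), (16.20589828491211, 44.90572738647461), 84.80557250976562)
dark [201.10334788937408, 161.0975254730713] 114.5 ((201.25003051757812, 161.25001525878906), (13.435027122497559, 11.31370735168457), 45.0)
dark [449.70206489675513, 6.616519174041297] 113.0 ((445.7462158203125, 8.430747985839844), (14.38802719116211, 29.644298553466797), 60.2551155090332)
```

View pics/crop0.png

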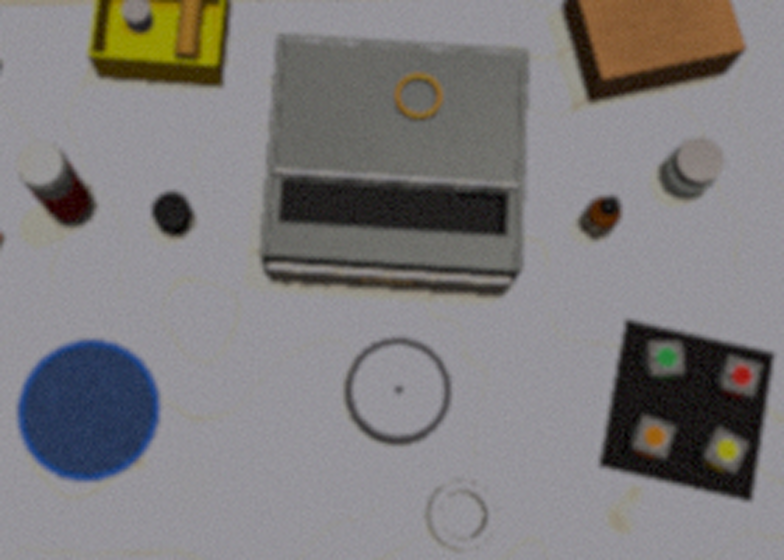

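The crop shows the mirror ring centred at (398,391), which is full-image (282.1,224.6). The strip corners are (281,178), (507,190), (505,234) and (279,220), and the case's yaw is small. The ring on the table at (457,515) is the tape.

```bash
python3 - <<'E'
from h import *
np.set_printoptions(precision=4,suppress=True)
k=pose("top"); f=lambda q,z: ray(k,np.array(q)/2.8+[140,85],z)
print("mirror",f([(398,391)],.024),"tape",f([(457,515)],.02))
s=f([(281,178),(507,190),(505,234),(279,220)],.09);print(s,s.mean(0))
d=s[0]+s[3]-s[1]-s[2];print("yaw",np.arctan2(-d[0],d[1]))
# case yaw from top front edge
e=f([(265,258),(520,273)],.09);print(e);d=e[0]-e[1];print(np.arctan2(-d[0],d[1]))
print("others",f([(172,225),(598,228),(685,185),(68,215)],0))
m=f([(628,321),(772,352),(751,499),(601,464)],.004);print("mat",m,m.mean(0))
E
```

```text
mirror [[ 0.4921 -0.0099  0.024 ]] tape [[ 0.3647 -0.066   0.02  ]]
[[ 0.704   0.1062  0.09  ]
 [ 0.6867 -0.1235  0.09  ]
 [ 0.6403 -0.1191  0.09  ]
 [ 0.6596  0.1087  0.09  ]] [ 0.6726 -0.0069  0.09  ]
yaw -0.07973767031140924
[[ 0.6202  0.1232  0.09  ]
 [ 0.5996 -0.132   0.09  ]]
-0.08057620788873876
others [[ 0.6823  0.2292  0.    ]
 [ 0.6697 -0.2354  0.    ]
 [ 0.7168 -0.3346  0.    ]
 [ 0.6959  0.3428  0.    ]]
mat [[ 0.565  -0.2593  0.004 ]
 [ 0.5284 -0.4099  0.004 ]
 [ 0.3751 -0.3725  0.004 ]
 [ 0.4142 -0.2198  0.004 ]] [ 0.4707 -0.3154  0.004 ]
```

```bash
cat >> h.py <<'E'
def best(pos,yaw):  # of the two half-turn twins, the one with joint 7 nearest centre
    c=[(down(y),inverse_kinematics(pos,down(y))) for y in(yaw,yaw+np.pi)]
    c=[x for x in c if x[1] is not None]
    return min(c,key=lambda x:abs(x[1][6]))[0]
E
python3 - <<'E'
from h import *
np.set_printoptions(precision=4,suppress=True)
M=np.array([.4921,-.0099]);P=np.array([.4826,.3162]);d=(P-M)/np.linalg.norm(P-M)
off=.053; s=M-d*(off+.035)
command_gripper(.07)
R=best([*s,.2],np.arctan2(d[1],d[0])); print(R)
movep([*s,.2],R)
p,dd,k=shot("wrist","w1.png")
move_l([*s,.05])
print(move_l([*s,.0],feed=.03,until_force=4), sense()["position"],sense()["finger_gap"])
z=sense()["position"][2]+.004; move_l([*s,z])
e=P-d*off
print(move_l([*e,z],feed=.07)); print(sense()["position"],sense()["wrist_force"])
move_l([*(e-d*.03),z]); move_l([*(e-d*.03),.2])
movep([*(M-d*.1),.3],R)
p,dd,k=shot("top","t1.png"); print(sense()["time_s"])
cv2.imwrite("pics/c1.png",cv2.resize(p[180:280,120:260],None,fx=4,fy=4,interpolation=cv2.INTER_CUBIC))
E
```

```text
[[-0.0291  0.9996  0.    ]
 [ 0.9996  0.0291  0.    ]
 [ 0.      0.     -1.    ]]
True [ 0.4946 -0.0979  0.0173] 0.07030939087771715
False
[0.4841 0.2632 0.0213] [ 0.6211 -3.3075  1.1522]
13.95
```

View pics/c1.png

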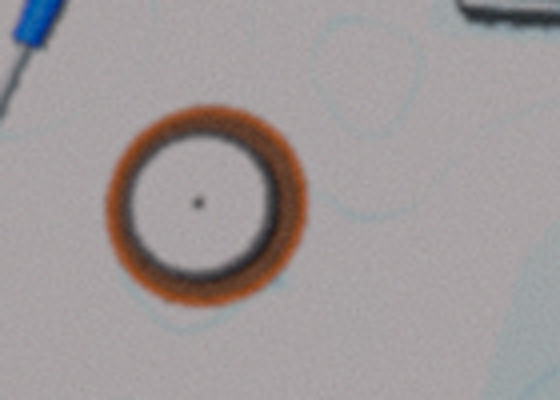

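The mirror is on the pad. In the crop its centre is (198,203) against the pad's (206,206), with rim visible all round. Next I probe the strip for the recess.

```bash
python3 - <<'E'
from h import *
np.set_printoptions(precision=4,suppress=True)
S=np.array([.6726,-.0069]);a=-.08;Y=np.array([-np.sin(a),np.cos(a)])
command_gripper(0)
q=S+Y*-.087; R=best([*q,.16],a); movep([*q,.17],R)
for o in(-.087,-.029,.029,.087):
    q=S+Y*o; move_l([*q,.13]); sleep(.2)
    hit=move_l([*q,.098],feed=.03,until_force=3); z=sense()["position"][2]; print(o,hit,z)
    if z<.108:
        print(move_l([*q,.085],feed=.02,until_force=14),sense()["position"],sense()["wrist_force"])
        sleep(2); break
    move_l([*q,.13])
move_l([*q,.17])
p,d,k=shot("top","t2.png"); print(sense()["time_s"])
E
```

```text
-0.087 True 0.09950652543413847
True [ 0.6658 -0.0936  0.0933] [-2.5874  1.2694  6.2655]
20.5
```

View pics/t2.png

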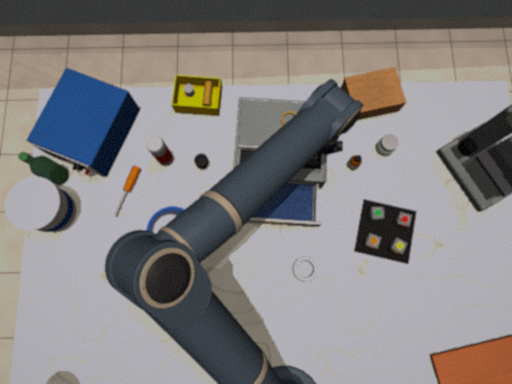

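The drawer has sprung open, its front edge now at row ~222. Next I look at the cubes with the wrist camera.

```bash
python3 - <<'E'
from h import *
np.set_printoptions(precision=4,suppress=True)
q=[.471,-.315,.26]; s=sense()["position"]; move_l([s[0],s[1],.24],feed=.25)
R=best(q,-.23); movep(q,R); command_gripper(.085)
p,d,k=shot("wrist","w2.png"); print(R[:,0]); print(sense()["joint_pos"][6])
hsv=cv2.cvtColor(p,cv2.COLOR_RGB2HSV)
for n,lo,hi in(("r",(0,150,60),(5,255,255)),("o",(9,150,60),(19,255,255)),("y",(25,150,60),(34,255,255)),("g",(50,100,50),(85,255,255))):
    for b in blobs(p,lo,hi,150)[:2]: print(n,np.array(cen(b)),ray(k,cen(b),.036)[0],cv2.contourArea(b))
E
```

```text
[ 0.9737 -0.228   0.    ]
-0.7097770067915384
r [294.6631 128.3131] [ 0.5006 -0.3616  0.036 ] 230.5
o [222.4343 200.6625] [ 0.4399 -0.2666  0.036 ] 198.0
y [288.1459 199.2396] [ 0.4248 -0.3393  0.036 ] 185.0
g [219.5865 125.5675] [ 0.5213 -0.2853  0.036 ] 237.0
```

View pics/w2.png

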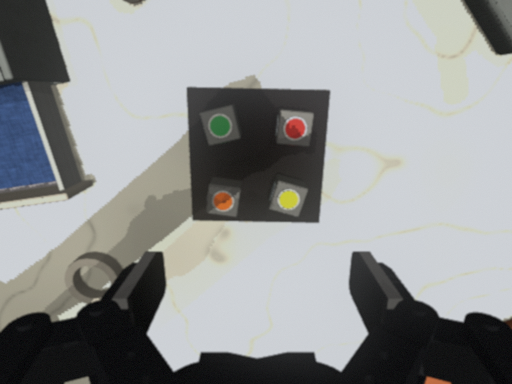

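The wrist view shows green (220,126), red (295,128), orange (222,201) and yellow (288,199) on the mat, with the drawer corner at the left. Next I get the yaws from the cube outlines, then pick the first cube.

```bash
cat >> h.py <<'E'
CUBES=dict(r=(.5007,-.3618),o=(.4399,-.267),y=(.4247,-.3396),g=(.5211,-.2858))
A=-.08; DX=np.array([np.cos(A),np.sin(A)]); DY=np.array([-np.sin(A),np.cos(A)])
DIN=np.array([.7145,-.0102])-.147*DX
def pick(xy,yaw):
    command_gripper(.055)
    R=best([*xy,.12],yaw); movep([*xy,.12],R); move_l([*xy,.030],feed=.12)
    command_gripper(.0,60); g=sense()["finger_gap"]
    move_l([*xy,.125]); print("picked gap",g,sense()["finger_gap"],sense()["position"]); return g
def place(ly,lx=-.008):
    q=DIN+DX*lx+DY*ly
    R=best([*q,.125],A+np.pi/2)
    movep([*q,.125],R); print("over",sense()["finger_gap"]); command_gripper(0,60)
    if sense()["finger_gap"]<.03: print("LOST"); return False
    print(move_l([*q,.034],feed=.08,until_force=4),sense()["position"])
    command_gripper(.058); move_l([*q,.15]); print("t",sense()["time_s"]); return True
E
python3 - <<'E'
from h import *
np.set_printoptions(precision=4,suppress=True)
p=cv2.cvtColor(cv2.imread("pics/w2.png"),cv2.COLOR_BGR2RGB);k=pose("wrist")
v=cv2.cvtColor(p,cv2.COLOR_RGB2HSV)[:,:,2]
for n,(x,y) in CUBES.items():
    K,Rm,t=k; c=K@(Rm.T@(np.array([x,y,.036])-t)); c=(c[:2]/c[2]).astype(int)
    w=v[c[1]-28:c[1]+29,c[0]-28:c[0]+29]
    for th in(55,75):
        m=(w>th).astype(np.uint8); _,l=cv2.connectedComponents(m)
        cs,_=cv2.findContours((l==l[28,28]).astype(np.uint8),cv2.RETR_EXTERNAL,cv2.CHAIN_APPROX_NONE)
        b=max(cs,key=cv2.contourArea)[:,0]+c-28
        W=ray(k,b,.036)[:,:2]; r=cv2.minAreaRect((W*1000).astype(np.float32)); print(n,th,r)
print(v[100:150:4,205:240:4])
E
python3 -c "
import cv2;p=cv2.imread('pics/w2.png');cv2.imwrite('pics/c2.png',cv2.resize(p[85:225,185:335],None,fx=4,fy=4,interpolation=cv2.INTER_CUBIC))"
```

```text
r 55 ((499.6941833496094, -363.6072998046875), (53.26519775390625, 61.59572982788086), 80.40186309814453)
r 75 ((503.18670654296875, -361.560546875), (37.439815521240234, 31.86897850036621), 71.61241149902344)
o 55 ((434.0229797363281, -263.5865783691406), (65.17025756835938, 54.383277893066406), 76.88951873779297)
o 75 ((439.00518798828125, -267.308837890625), (34.11204528808594, 32.94813537597656), 69.21247863769531)
y 55 ((422.55657958984375, -337.8011169433594), (64.9105224609375, 66.901611328125), 80.07616424560547)
y 75 ((425.7755126953125, -338.50384521484375), (37.74379348754883, 36.024742126464844), 60.54644012451172)
g 55 ((526.8775024414062, -282.12664794921875), (49.300533294677734, 48.16899871826172), 76.87153625488281)
g 75 ((521.9873046875, -285.6302185058594), (33.40061569213867, 33.90962219238281), 0.332393616437912)
[[ 61  60  52  54  52  51  49  48  49]
 [ 60  53  51  51  50  51  52  52  46]
 [ 55  52  54  69  81  89  91  63  45]
 [ 82  88  88  91  91  88  86  76  41]
 [ 88  88 133 119 115 135  90  84  46]
 [ 87 118 110 108 110 109 128  85  46]
 [ 86 129 110 107 108 108 118  84  56]
 [ 84 124 107 106 108 108 113  84  70]
 [ 71  92 114 105 106 105 126  82  78]
 [ 51  84  97 121 120 112  79  80  79]
 [ 42  81  83  81  80  76  66  45  34]
 [ 43  66  61  46  39  35  32  32  31]
 [ 45  40  40  37  35  34  32  33  30]]
```

View pics/c2.png

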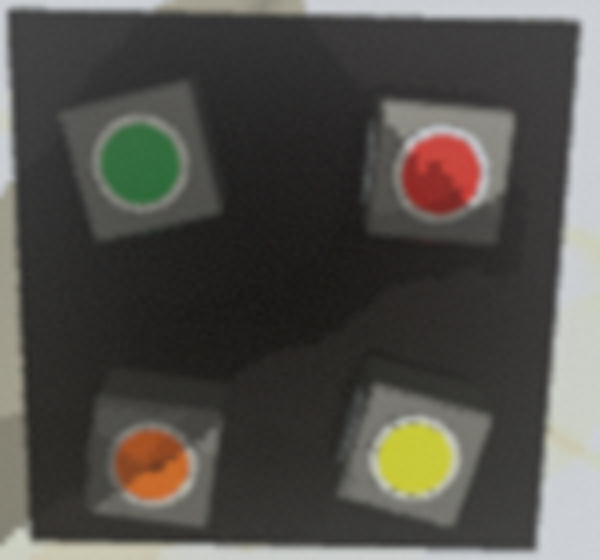

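The cube top-face corners can be read in the crop: green (58,115), (190,80), (222,213), (100,242), and the other three likewise.

```bash
python3 - <<'E'
from h import *
np.set_printoptions(precision=4,suppress=True)
k=pose("wrist")
C=dict(g=[(58,115),(190,80),(222,213),(100,242)],r=[(382,98),(516,113),(498,245),(367,233)],o=[(103,395),(223,410),(207,528),(88,510)],y=[(377,383),(492,413),(455,528),(338,497)])
yaw={}
for n,c in C.items():
    W=ray(k,np.array(c)/4+[185,85],.036)[:,:2]
    e=np.roll(W,-1,0)-W; a=np.angle(np.mean(np.exp(4j*np.arctan2(e[:,1],e[:,0]))))/4; yaw[n]=a
    print(n,W.mean(0),np.degrees(a),np.linalg.norm(e,axis=1))
open("h.py","a").write(f"YAW={ {n:float(a) for n,a in yaw.items()} }\n")
pick(CUBES["r"],yaw["r"]); place(.075)
q=DIN+DY*.0; R=best([*q,.25],A+np.pi/2); movep([*q-DX*.03,.25],R); shot("wrist","w3.png"); print(R)
E
```

```text
g [ 0.5207 -0.2863] 0.9196099252777165 [0.0356 0.035  0.0337 0.0344]
r [ 0.5005 -0.3621] -18.52713080455167 [0.0351 0.0345 0.0353 0.0351]
o [ 0.4399 -0.2682] -21.773287302702187 [0.0336 0.0358 0.0344 0.0347]
y [ 0.4248 -0.3401] -28.746781132225237 [0.0334 0.0357 0.035  0.0353]
picked gap 0.03497460988359821 0.03463582931178548 [ 0.5004 -0.361   0.1241]
over 0.0349992792435593
True [0.5635 0.0769 0.0461]
t 29.8583
[[ 0.0799  0.9968  0.    ]
 [ 0.9968 -0.0799  0.    ]
 [ 0.      0.     -1.    ]]
```

View pics/w3.png

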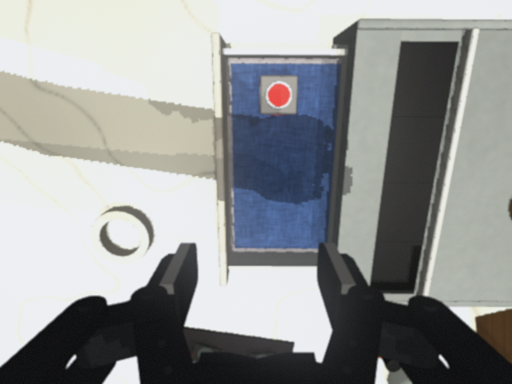

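Red lies flat in the drawer at (278,95). Now the remaining three.

```bash
python3 - <<'E'
from h import *
np.set_printoptions(precision=4,suppress=True)
for n,s in(("g",.025),("o",-.025),("y",-.075)):
    g=pick(CUBES[n],YAW[n])
    if g<.03 or sense()["finger_gap"]<.03: print("FAIL pick",n); break
    if not place(s): break
q=DIN-DX*.03; movep([*q,.25],best([*q,.25],A+np.pi/2)); shot("wrist","w4.png")
p,d,k=shot("top","t4.png")
E
```

```text
picked gap 0.0349042867229267 0.035254273954698545 [ 0.5207 -0.2851  0.1242]
over 0.035007370880840945
True [0.5594 0.0273 0.0464]
t 37.375
picked gap 0.03546429927651868 0.0351152902351843 [ 0.4395 -0.2663  0.1242]
over 0.03529193507678458
True [ 0.5555 -0.0224  0.0471]
t 44.125
picked gap 0.03527476449690787 0.0351361846502924 [ 0.4244 -0.3388  0.1241]
over 0.03544885544112907
True [ 0.5515 -0.0721  0.048 ]
t 51.025
```

View pics/w4.png

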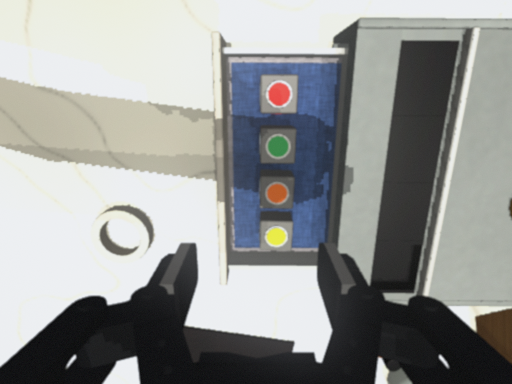

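All four cubes lie side by side in the drawer, at (278,95), (277,146), (277,192) and (276,237). Now I push it shut.

```bash
python3 - <<'E'
from h import *
np.set_printoptions(precision=4,suppress=True)
O=np.array([.7145,-.0102]); loc=lambda:(sense()["position"][:2]-O)@DX
F=lambda x:O+DX*x
command_gripper(0)
q=F(-.265); R=best([*q,.15],A); movep([*q,.15],R); move_l([*q,.06])
sleep(.2)
print("contact",move_l([*F(-.205),.06],feed=.04,until_force=3),loc()); c=loc()
sleep(.2);print(move_l([*F(c+.100),.06],feed=.06,until_force=22),loc(),sense()["wrist_force"])
print(move_l([*F(c+.125),.06],feed=.02,until_force=22),loc(),sense()["wrist_force"])
sleep(.3); move_l([*F(-.2),.06],feed=.08); move_l([*F(-.2),.2])
q=[.471,-.30,.3]; movep(q,best(q,A+np.pi/2)); shot("top","t5.png"); print(sense()["time_s"])
E
```

```text
contact True -0.2289237817297534
False -0.13277502586271714 [-10.0222  -0.3635   5.0137]
True -0.1169955271954873 [-5.7493  0.0808  3.5925]
62.6833
```

View pics/t5.png

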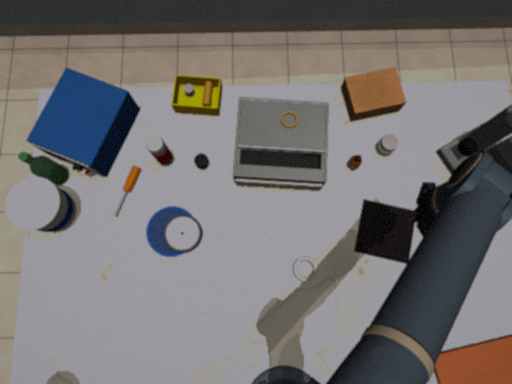

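The drawer is shut, and the mirror has been knocked to about (182,234), overhanging the pad's right edge. I'll measure and mend that.

```bash
python3 - <<'E'
import cv2,numpy as np
p=cv2.imread("pics/t5.png"); o=cv2.imread("pics/top0.png")
f=lambda a,y0,y1,x0,x1:cv2.resize(a[y0:y1,x0:x1],None,fx=4,fy=4,interpolation=cv2.INTER_CUBIC)
m=f(p,195,270,130,230)
a=f(o,170,195,225,335);b=f(p,170,195,225,335)
c=np.zeros((520,440,3),np.uint8); c[:300,:400]=m; c[310:410]=a; c[415:515]=b
cv2.imwrite("pics/c5.png",c)
E
```

```text
(no output)
```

View pics/c5.png

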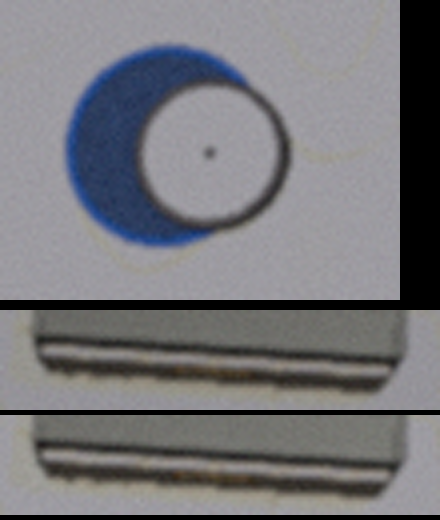

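The drawer front matches its starting look, so it is latched. The mirror's centre is at crop (209,154), which is (182.25,233.5).

```bash
python3 - <<'E'
from h import *
np.set_printoptions(precision=4,suppress=True)
M=ray(pose("top"),[182.25,233.5],.024)[0,:2]; P=np.array([.4826,.3162]); print(M)
d=(P-M)/np.linalg.norm(P-M); off=.053; s=M-d*(off+.03)
command_gripper(.07)
R=best([*s,.2],np.arctan2(d[1],d[0])); movep([*s,.25],R); move_l([*s,.05])
print(move_l([*s,.0],feed=.03,until_force=4), sense()["position"])
z=sense()["position"][2]+.004; move_l([*s,z])
e=P-d*off; move_l([*e,z],feed=.05)
b=e-d*.035; move_l([*b,z]); move_l([*b,.25])
q=[.471,-.30,.3]; movep(q,best(q,A+np.pi/2)); p,_,k=shot("top","t6.png"); print(sense()["time_s"])
cv2.imwrite("pics/c6.png",cv2.resize(p[90:290,130:330,::-1],None,fx=3,fy=3,interpolation=cv2.INTER_CUBIC))
E
```

```text
[0.4723 0.2793]
True [0.4499 0.1993 0.0173]
73.5333
```

View pics/c6.png

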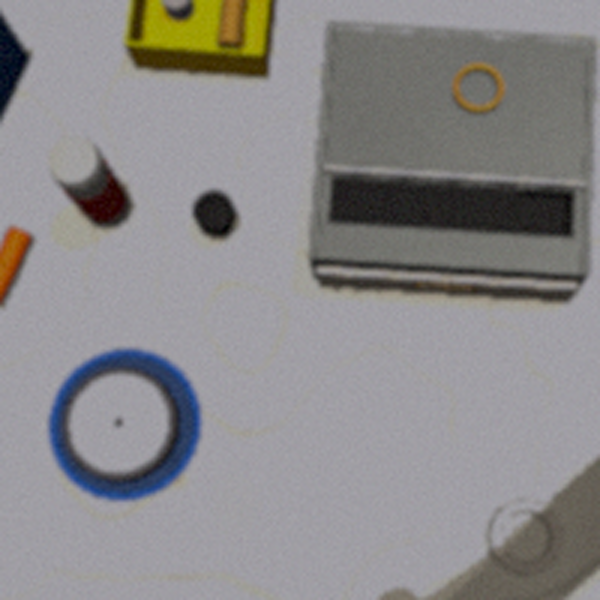

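The mirror is wholly on the pad (centre (118,422), pad (125,424), blue all round), the drawer is shut, and the bystanders in the crop haven't moved. Handing in.

```bash
python3 -c "
from rig import *
print(finish_job())"
```

```text
the job is handed in; nothing more can be done
None
```

The job is handed in at about 74 s: the mirror cell is wholly on the pad (knocked off once, pushed back), all four filter cubes are side by side in the drawer, the drawer looks fully home and latched, and I saw no other object moved.

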